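Make room in the card carton: move the locking follower back one hole

TASK

More cards have to go into the carton, so fold both of its top flaps open until they lean clearly outward past upright. Then pull up the red plunger knob of the metal follower inside, slide the follower back by one hole, away from the cards, and let the pin go fully down into that hole. Finish while still gripping the red knob with the pin fully down (do not let go), with the flaps still folded back and the small things around the carton left where they are.

Things in the scene. Friction and masses are not known exactly. Their poses are not given: they have to be found in the camera images.
- carton: Open-topped brown cardboard carton fixed to the worktop, 280 mm long (its x) x 190 mm wide (its y) x 125 mm high, walls 4 mm. Origin under the centre of its bottom, z up. The pack of cards (150 mm wide, top 72 mm above the worktop) fills its +x end, from x = +72 mm on. The follower rides on an aluminium rail along the middle of the bottom (carton y = 0); the rail has a pin hole every 40 mm, at carton x = +30 (the pin starts in this one), -10 (next one), -50 and -90 mm.
- flap_left (a joint): Angle (rad) of the cardboard top flap hinged along the carton's +y upper edge (hinge line at carton y = +95, z = 125 mm). 0 = flat shut, 1.57 = upright, limit 2.7. Flap 276 mm long, 72 mm from hinge to free edge, 3 mm thick; it starts ajar (0.5 to 1.0 rad), leaving a gap at least 60 mm wide between the two flaps over the carton's middle line. Stiff hinge: it stays where it is left; about 1 N at its free edge moves it.
- flap_right (a joint): The same for the flap hinged along the carton's -y upper edge (hinge line at carton y = -95, z = 125 mm).
- flap_left_edge (a point): Middle of the free edge of the +y flap, 72 mm from its hinge. While the flap is low, lift its edge up and out along its arc about the hinge: a level push on the edge jams against friction.
- flap_right_edge (a point): Middle of the free edge of the -y flap.
- knob: Red round plunger knob with an upright axis, 24 mm across (27 mm over its top lip), 30 mm high; the origin is at its centre, 100 mm above the worktop with the pin down. It stands on the carton's middle line (carton y = 0) over the pin, which is right under it. The follower's upright dark plate is 37 mm from it towards the cards, its top 66 mm above the worktop; nothing but the carton's walls stands higher beside the knob once the flaps are open.
- plunger (a joint): Lift of the knob and pin (m): 0 = pin fully down in a hole, 0.022 = fully pulled up. A spring pushes it down (about 3.5 N at 0, 7 N fully up). The pin is out of its hole from 0.014 on; between holes it rests on the rail at about 0.013 if let go.
- follower (a joint): Travel of the follower (m) along the rail away from the cards, towards the carton's -x end: 0 = start hole, 0.040 = next hole, 0.080 = the one after; limit 0.085. Friction about 2 N. The 8 mm pin drops into an 11 mm hole, so 1.5 mm off either way still enters.
- spool: Bystander: spool of linen thread standing by the carton on its +y side, 34 mm across, 46 mm high; origin under its centre. Leave it alone.
- wax: Bystander: yellow wax block, 56x38x20 mm, by the carton on its +y side; origin under its centre. Leave it alone.
- eraser: Bystander: white eraser, 22x56x12 mm, on the carton's -y side; origin under its centre. Leave it alone.

How it is judged:
On the way, in this order (a step that is already met when the one before it is completed fails the run):
1. both flaps are folded back past upright (value of joint each of flap_left, flap_right above 1.7 rad), for 0.2 s.
2. the knob is gripped and the pin pulled out of its hole (value of joint plunger above 0.014 m and contact force between the fingers and knob above 1 N), for 0.1 s.
3. the follower has been slid along the rail, away from the cards (value of joint follower above 0.015 m).
At the end, for the whole second after the job is handed in: Both flaps stand past upright (more than 1.7 rad), the follower is one hole (40 mm, within 4 mm) back from where it started, the pin is fully down in that hole (within 3 mm), the fingers still grip the red knob (more than 1 N), and the spool, wax block and eraser lie within 30 mm of where they were (all of step 1 and value of joint follower between 0.036 and 0.044 m and value of joint plunger below 0.003 m and contact force between the fingers and knob above 1 N and velocity of joint follower below 0.01 m/s and distance of each of spool, wax, eraser from where it was at the start of the episode below 0.03 m); the arm keeps its last pose, push and grip.
It fails at once if the spool by the carton is disturbed (moved 30 mm or more) (distance of spool from where it was at the start of the episode above 0.03 m).
It fails at once if the wax by the carton is disturbed (moved 30 mm or more) (distance of wax from where it was at the start of the episode above 0.03 m).
It fails at once if the eraser by the carton is disturbed (moved 30 mm or more) (distance of eraser from where it was at the start of the episode above 0.03 m).
It also fails if it takes over 61 s, if anything falls off the work surface, if the arm or the gripper's body presses on something with over 40 N, if the wrist force passes 120 N, or if a joint passes its speed limit or range.

ROBOT

A 6-joint arm with a two-finger parallel gripper is mounted at the origin on the work surface; the furniture and walls round the work are solid. World frame = base frame: x ahead of the robot, y to its left, z up, the work surface at z = 0. Lengths are in m, angles in rad, forces in N, time in s.
With the tool pointing down it reaches from about 0.225 to 0.875 m from the base axis. Payload 3.4 kg.
Tool frame: the origin (TCP) lies between the finger pads; the fingertips stand 8 mm ahead of it and the grasp point (between the pads) lies 11 mm behind it; z points along the fingers, y is the line along which they close (so a half turn about z gives the same grasp; the last joint's range is limited). The gripper opens to 85 mm and grips with 20 to 120 N. Pads are 22 mm wide; open, the fingers measure 114 mm over their backs; the gripper's body (76 mm by 85 mm) begins 54 mm behind the grasp point. The pads swing forward as they close: fully open they stand 13 mm farther back than shut.
Start: joints at [0.984, 0.276, 1.505, -0, 1.361, -0.121], TCP at [0.258, 0.514, 0.239] pointing down, gripper open.
Joint ranges: [-2.89, 2.89], [-0.75, 2.08], [0.22, 2.7], [-1.18, 4.32], [0.11, 2.71], [-2.7, 2.7]. Speed limits (rad/s): [2.57, 2.57, 3.14, 3.14, 3.14, 3.14].

INTERFACE

Orientations are given as a unit quaternion [w, x, y, z].
In Python, from rig import manip gives the robot as it stands.
- The arm moves only by the tool move_arm, never from a script. Its argument "deltas" is a list that holds one entry, the list of rows, each a list of 5 numbers: the shift along the tool's x, y, z normalised to -1 to 1, where 1 is 80 cm, then the turn about the tool's z normalised to -1 to 1, where 1 is 120 degrees, then the closure, from -1 (fully open) to 1 (shut). In form: [[[tx, ty, tz, twist, grip], ...]]. A call has 1 to 12 rows; each row is the pose to reach, as a shift and turn from the pose commanded when the call began, along the tool's axes at that moment; what a row does not reach only later rows make up. A row lasts 1/10 s, in which the tool goes at most 50 mm and 8.59 degrees, less where a joint would pass 70% of its speed; a pose out of reach is approached as far as the arm can. A call with a number of a shift or a turn outside -1 to 1 is refused whole. A call with a gripper value outside its range is refused whole. The fingers move at their own pace and stop on an object; "squeeze" is the grip in N (left out, the last holds). Time passes only in rows, so rows that repeat a pose let the fingers close. It gives the time, the measured TCP pose, the force, the opening and the grip force at its end, in the units of the state.
- manip.get_state(): the state, without advancing time (a new reading comes with each control period).
- manip.get_image(name): name is "scene" or "top"; returns the picture (420x560x3 uint8, red, green, blue); there is no depth.
- manip.camera_params(name): a dict with "fx", "fy", "cx", "cy" (pixels), "R" (3x3) and "t" (3): a world point X has camera coordinates R X + t. Camera axes: x right, y down, z forward; pixel columns grow to the right and rows downward; lengths in m; the calibration is good to about 2 mm. A picture is of the moment at which its call begins. camera_params takes no time and is no camera call.
- manip.sign_off(): hands the job in; it is judged then, once.
The state is a dict: "clock": time; "qpos": joint angles; "qd": joint speeds; "effort": joint torques, N m; "position": TCP position; "ee_rot": TCP orientation; "contact_force": force on the tool from outside, world axes, zero at the start; "moment": the same for the moment, N m; "width": finger opening in m; "gripper_force": force on a finger pad.
Only numpy, scipy, OpenCV 4.12 (cv2) and the standard library are available. Lean on these libraries where they do the work, as an engineer would, in place of code of your own. Each camera call takes 0.05 s, during which the arm holds its last target. There are 200 camera calls.

## Working session

There is one attempt and no reset: what is moved stays moved. The work goes in short steps, Python scripts to look and compute and a tool call to move; the robot and the scene stay as the last step left them, time stands still between calls to the robot, and variables do not carry over. Pictures are saved under pics/ and viewed, at most 10 in all, crops included, and the job is handed in when it is done.

Besides the shell and the picture viewer there is one more tool, called after ">>>" as name(argument=value, ...) on one line, values as JSON. move_arm: Moves the arm, as the interface text tells. Scaled input: -1 to 1 covers 80 cm each way for a shift and 120 degrees each way for a turn. Its arguments: {"type":"object","properties":{"deltas":{"type":"array","items":{"type":"array","items":{"type":"array","items":{"type":"number","minimum":-1,"maximum":1}}}},"squeeze":{"type":"number"}},"required":["deltas"]}

```bash
mkdir -p pics; python3 - <<'E'
from rig import manip
import cv2
for n in("scene","top"):
    cv2.imwrite(f"pics/{n}0.png",manip.get_image(n)[:,:,::-1])
    p=manip.camera_params(n);print(n,p)
s=manip.get_state();print(s)
E
```

```text
scene {'fx': 530.5792279929851, 'fy': 530.5792279929851, 'cx': 268.3655505820494, 'cy': 207.2835147964459, 'R': array([[ 0.06262798,  0.99793559,  0.01422313],
       [ 0.76973967, -0.03922593, -0.6371516 ],
       [-0.63527834,  0.05085162, -0.77060725]]), 't': array([ 0.25529312, -0.32358181,  1.33421387])}
top {'fx': 447.6239795707592, 'fy': 447.6239795707592, 'cx': 275.3670728807238, 'cy': 206.76850021468536, 'R': array([[-1.57803750e-02, -9.99875093e-01,  8.82007359e-04],
       [-9.97713751e-01,  1.56882776e-02, -6.57354533e-02],
       [ 6.57134053e-02, -1.91732097e-03, -9.97836696e-01]]), 't': array([-0.2625469 ,  0.53697492,  0.93410766])}
{'clock': 0.1, 'qpos': array([ 9.83984049e-01,  2.76559668e-01,  1.50600159e+00,  5.80127924e-06,
        1.36066998e+00, -1.21001777e-01]), 'qd': array([-0.00157612,  0.00061978, -0.00412442, -0.00064244, -0.00018771,
       -0.00010416]), 'effort': array([ 1.07763488e-03, -4.17697906e+01, -2.46405011e+01, -3.66622153e-04,
        5.79109619e-03,  1.09235224e-06]), 'position': array([0.2580175 , 0.51336635, 0.23851223]), 'ee_rot': array([-2.86598248e-04,  2.30805816e-01,  9.72999488e-01, -7.67532674e-04]), 'contact_force': array([-0.07917242,  0.34949509, -0.01849007]), 'moment': array([-0.02227892, -0.00211454,  0.04601716]), 'gripper_force': 0.0, 'width': 0.0855056974507607}
```

View pics/scene0.png

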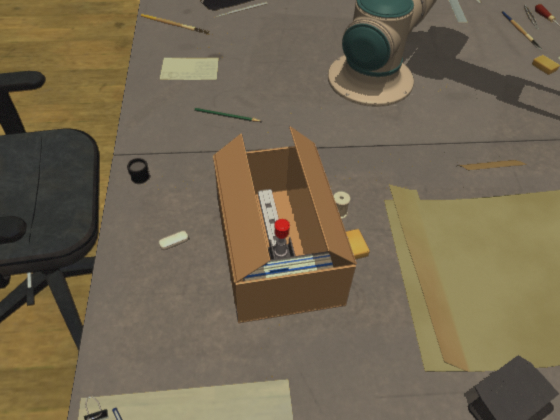

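View pics/top0.png

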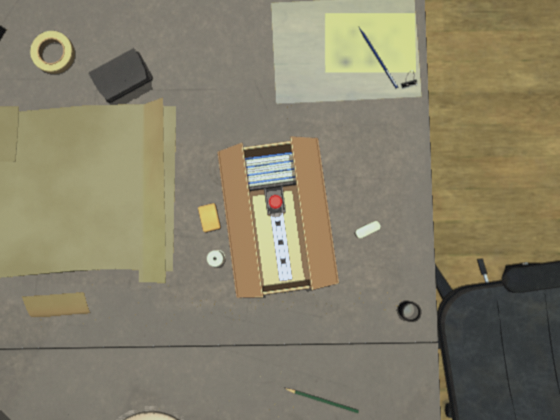

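The scene view shows the carton (about 215–355, 130–320), with the knob at (282,229), the spool at (342,204), the wax at (357,244) and the eraser at (173,240). In the top view the knob is at (275,202) and the carton's yaw is a few degrees. I'll enlarge both to pick corner points.

```bash
python3 - <<'E'
import cv2
a=cv2.imread("pics/top0.png")[130:305,190:390];cv2.imwrite("pics/topc.png",cv2.resize(a,None,fx=3.4,fy=3.4,interpolation=cv2.INTER_CUBIC))
a=cv2.imread("pics/scene0.png")[120:330,200:380];cv2.imwrite("pics/scenec.png",cv2.resize(a,None,fx=2.8,fy=2.8,interpolation=cv2.INTER_CUBIC))
E
```

```text
(no output)
```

View pics/topc.png

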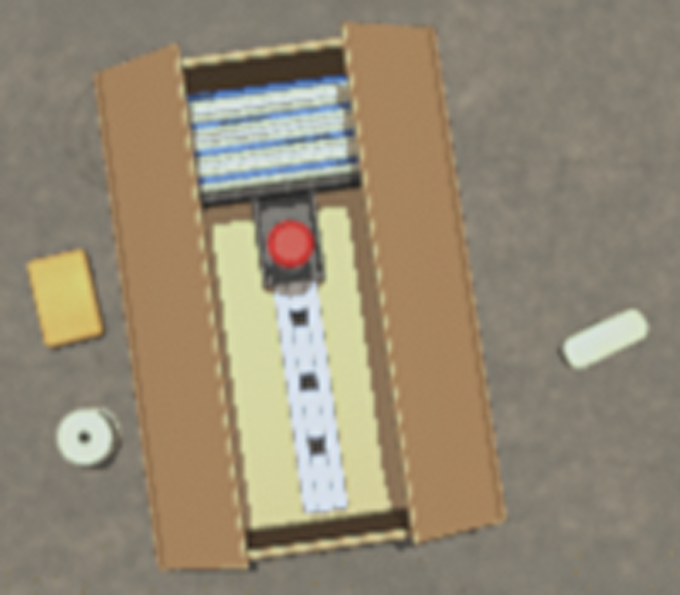

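View pics/scenec.png

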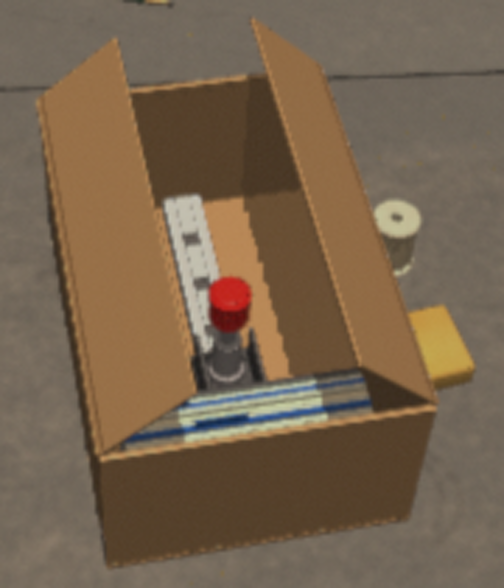

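```bash
cat > h.py <<'E'
import numpy as np
from rig import manip
P={n:manip.camera_params(n) for n in("top","scene")}
def proj(n,X):
    p=P[n];c=np.atleast_2d(X)@p["R"].T+p["t"];return np.c_[p["fx"]*c[:,0]/c[:,2]+p["cx"],p["fy"]*c[:,1]/c[:,2]+p["cy"]]
def ray(n,u,v,z):
    p=P[n];o=-p["R"].T@p["t"];d=p["R"].T@np.array([(u-p["cx"])/p["fx"],(v-p["cy"])/p["fy"],1]);return o+d*(z-o[2])/d[2]
def c2w(q,X):
    c,s=np.cos(q[2]),np.sin(q[2]);X=np.atleast_2d(X);return np.c_[q[0]+c*X[:,0]-s*X[:,1],q[1]+s*X[:,0]+c*X[:,1],X[:,2]]
def flap(side,a,x,r=.072): return [x,side*(.095-r*np.cos(a)),.125+r*np.sin(a)]
E
python3 - <<'E'
from h import *
from scipy.optimize import least_squares
T=np.array([[97,74],[160,568],[436,28],[505,520],[178,45],[247,569],[346,24],[412,543],[291,243]])/3.4+[190,130]
S=np.array([[434,402],[322,66],[102,452],[40,102],[360,362],[252,20],[194,395],[116,40],[231,293],[112,565],[408,520]])/2.8+[200,120]
def pts(q):
    L=[flap(s,q[3] if s>0 else q[4],x,r) for r in(0,.072) for s in(1,-1) for x in(.138,-.138)]
    return L+[[.03,0,.115]]
def f(q):
    X=pts(q);return np.r_[(proj("top",c2w(q,X))-T).ravel(),(proj("scene",c2w(q,X+[[.14,-.095,0],[.14,.095,0]]))-S).ravel()]
r=least_squares(f,[.5,-.27,.1,.8,.8],loss="soft_l1");print(r.x);print(f(r.x).reshape(-1,2).round(1).tolist())
q=r.x;np.save("q.npy",q)
print("knob",c2w(q,[.03,0,.1]),"edges",c2w(q,[flap(1,q[3],0),flap(-1,q[4],0)]),
 "spool",ray("top",190+85/3.4,130+437/3.4,.046),"wax",ray("top",190+65/3.4,130+298/3.4,.02),"er",ray("top",190+605/3.4,130+338/3.4,.012))
E
```

```text
[ 0.50670423 -0.27272997  0.12162723  0.80963069  0.73474571]
[[-1.4, 0.1], [-0.9, 0.1], [-2.2, 0.1], [-1.4, 0.1], [-1.4, -0.7], [-0.8, -0.1], [-2.7, -0.6], [-0.3, 0.4], [-1.2, 0.0], [0.1, 1.2], [-1.7, 0.1], [-2.0, 1.7], [-1.4, -0.6], [-1.0, 0.8], [-1.2, -1.3], [0.3, -0.9], [-0.5, -1.4], [-1.0, -1.5], [-2.8, 1.2], [-0.4, -0.2]]
knob [[ 0.53648261 -0.26909015  0.1       ]] edges [[ 0.50120362 -0.22772804  0.17713034]
 [ 0.51174854 -0.31399874  0.17326869]] spool [ 0.42665945 -0.14565395  0.046     ] wax [ 0.51174599 -0.13031045  0.02      ] er [ 0.48165789 -0.46763528  0.012     ]
```

>>> move_arm(deltas=[[[-0.04, -0.041, -0.04, -0.07, 1], [-0.08, -0.082, -0.077, -0.14, 1], [-0.12, -0.123, -0.077, -0.21, 1], [-0.16, -0.164, -0.077, -0.2805, 1], [-0.2, -0.205, -0.077, -0.2805, 1], [-0.24, -0.246, -0.077, -0.2805, 1], [-0.28, -0.287, -0.077, -0.2805, 1], [-0.32, -0.328, -0.077, -0.2805, 1], [-0.36, -0.369, -0.077, -0.2805, 1], [-0.4, -0.41, -0.077, -0.2805, 1], [-0.44, -0.451, -0.077, -0.2805, 1], [-0.479, -0.492, -0.077, -0.2805, 1]]], squeeze=60)

```text
clock: 1.3
position: [0.4238, -0.0119, 0.3007]
ee_rot: [0.0, -0.061, 0.998, 0.0]
contact_force: [0.0, -0.1, -0.2]
width: -0.0
gripper_force: 0.0
```

```bash
cat >> h.py <<'E'
from scipy.spatial.transform import Rotation as Ro
def where():
    s=manip.get_state();q=np.load("q.npy");R=Ro.from_quat(np.roll(s["ee_rot"],-1)).as_matrix();p=s["position"]
    c,n=np.cos(q[2]),np.sin(q[2]);d=p[:2]-q[:2]
    print("t",round(s["clock"],2),"carton mm",np.round(1e3*np.array([c*d[0]+n*d[1],-n*d[0]+c*d[1],p[2]]),1),"yaw err deg",np.round(np.degrees(np.arctan2(R[1,1],R[0,1])-q[2])-90,2),
      "F",s["contact_force"].round(1),"w",round(s["width"],4),"g",round(s["gripper_force"],1),"j6",s["qpos"][5].round(2))
    return s,q,R
def rows(wps):
    "carton (x,y,z mm) TCP waypoints -> normalised shifts"
    s,q,R=where()
    for w in wps: print(np.round(R.T@(c2w(q,np.array(w)/1e3)[0]-s["position"])/.8,3).tolist())
E
python3 -c "
from h import *
rows([[0,0,300],[0,0,250]])"
```

```text
t 1.3 carton mm [-50.6 269.  300.7] yaw err deg -0.02 F [ 0.  -0.1 -0.2] w -0.0 g 0.0 j6 -1.88
[-0.063, -0.336, 0.001]
[-0.063, -0.336, 0.063]
```

>>> move_arm(deltas=[[[-0.012, -0.06, 0.0, 0, 1], [-0.024, -0.12, 0, 0, 1], [-0.036, -0.18, 0, 0, 1], [-0.048, -0.24, 0, 0, 1], [-0.06, -0.3, 0, 0, 1], [-0.063, -0.336, 0, 0, 1], [-0.063, -0.336, 0.04, 0, 1], [-0.063, -0.336, 0.08, 0, 1], [-0.063, -0.336, 0.12, 0, 1], [-0.063, -0.336, 0.12, 0, 1]]])

```text
clock: 2.3
position: [0.5035, -0.2688, 0.1999]
ee_rot: [-0.004, -0.061, 0.998, 0.004]
contact_force: [-1.7, 0.8, -0.3]
width: -0.0002
gripper_force: 0.0
```

```bash
python3 -c "
from h import *
import cv2
where()
a=manip.get_image('scene')[60:330,180:420,::-1];b=manip.get_image('top')[100:320,180:400,::-1]
cv2.imwrite('pics/a.png',np.hstack([cv2.resize(a,(400,450)),cv2.resize(b,(400,450))]))
a0=.5
wp=[[0,95-72*np.cos(t)-14.5,125+72*np.sin(t)-12] for t in np.linspace(.5,1.55,9)]
rows([[0,0,wp[0][2]]]+wp)"
```

```text
t 2.3 carton mm [ -2.7   4.3 199.9] yaw err deg -0.02 F [-1.7  0.8 -0.3] w -0.0002 g 0.0 j6 -2.3
t 2.4 carton mm [  0.    2.1 204.8] yaw err deg 0.0 F [0.2 0.2 0.4] w 0.0001 g 0.0 j6 -2.3
[-0.0, -0.003, 0.072]
[-0.0, 0.019, 0.072]
[-0.0, 0.025, 0.062]
[-0.0, 0.033, 0.053]
[-0.0, 0.042, 0.045]
[-0.0, 0.051, 0.038]
[0.0, 0.062, 0.032]
[0.0, 0.073, 0.028]
[0.0, 0.084, 0.026]
[0.0, 0.096, 0.025]
```

View pics/a.png

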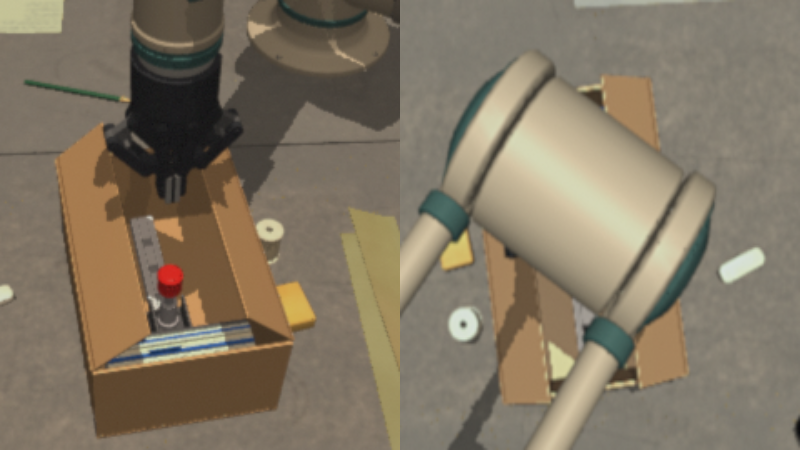

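>>> move_arm(deltas=[[[0, 0, 0.036, 0, 1], [0, 0, 0.072, 0, 1], [0, 0.022, 0.072, 0, 1], [0, 0.028, 0.062, 0, 1], [0, 0.036, 0.053, 0, 1], [0, 0.045, 0.045, 0, 1], [0, 0.054, 0.038, 0, 1], [0, 0.065, 0.032, 0, 1], [0, 0.076, 0.028, 0, 1], [0, 0.087, 0.026, 0, 1], [0, 0.099, 0.025, 0, 1], [0, 0.099, 0.025, 0, 1]]])

```text
clock: 3.6
position: [0.4961, -0.1902, 0.1846]
ee_rot: [-0.001, -0.061, 0.998, 0.001]
contact_force: [-1.1, 0.3, -0.9]
width: -0.0002
gripper_force: 0.0
```

```bash
python3 -c "
from h import *
import cv2
where()
a=manip.get_image('scene')[60:330,180:420,::-1];cv2.imwrite('pics/b.png',cv2.resize(a,(480,540)))
where()"
```

```text
t 3.6 carton mm [ -0.5  83.2 184.6] yaw err deg 0.07 F [-1.1  0.3 -0.9] w -0.0002 g 0.0 j6 -2.19
t 3.65 carton mm [ -0.5  82.5 184.4] yaw err deg 0.06 F [-0.2 -0.5 -0.1] w -0.0 g 0.0 j6 -2.19
```

View pics/b.png

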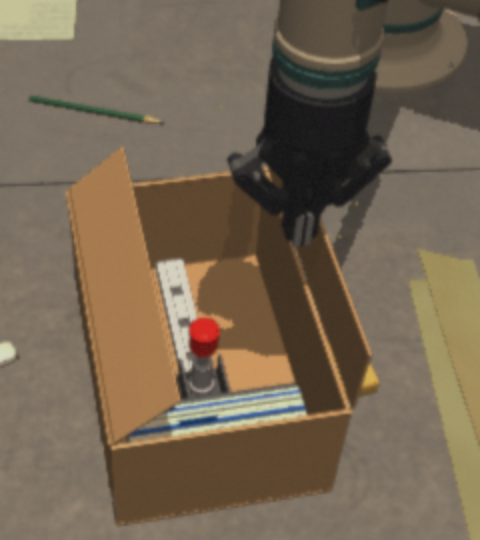

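The left flap now stands about upright. I'll push it further out, come back to the middle and do the right flap.

>>> move_arm(deltas=[[[0, 0.015, 0.012, 0, 1], [0, 0.03, 0.015, 0, 1], [0, 0.045, 0.015, 0, 1], [0, 0.056, 0.015, 0, 1], [0, 0.056, 0.015, 0, 1], [0, 0.03, 0.0, 0, 1], [0, -0.02, 0.0, 0, 1], [0, -0.07, 0, 0, 1], [0, -0.1, 0, 0, 1], [0, -0.1, 0.025, 0, 1], [0, -0.1, 0.047, 0, 1], [0, -0.12, 0.047, 0, 1]]])

```text
clock: 4.85
position: [0.5066, -0.2853, 0.1449]
ee_rot: [-0.002, -0.061, 0.998, 0.003]
contact_force: [-0.0, 1.0, -0.8]
width: -0.0001
gripper_force: 0.0
```

>>> move_arm(deltas=[[[0, -0.006, -0.01, 0, 1], [0, -0.014, -0.019, 0, 1], [0, -0.023, -0.027, 0, 1], [0, -0.032, -0.034, 0, 1], [0, -0.043, -0.04, 0, 1], [0, -0.054, -0.044, 0, 1], [0, -0.065, -0.046, 0, 1], [0, -0.077, -0.047, 0, 1], [0, -0.095, -0.035, 0, 1], [0, -0.112, -0.032, 0, 1], [0, -0.134, -0.032, 0, 1], [0, -0.134, -0.032, 0, 1]]])

```text
clock: 6.05
position: [0.5217, -0.3971, 0.1719]
ee_rot: [-0.0, -0.06, 0.998, -0.001]
contact_force: [0.3, 1.1, -0.1]
width: 0.0003
gripper_force: 0.0
```

```bash
python3 -c "
from h import *
import cv2
where()
a=manip.get_image('scene')[60:330,180:420,::-1];cv2.imwrite('pics/c.png',cv2.resize(a,(480,540)))
rows([[-10,-50,250]])"
```

```text
t 6.05 carton mm [  -0.2 -125.2  171.9] yaw err deg -0.1 F [ 0.3  1.1 -0.1] w 0.0003 g 0.0 j6 -2.45
t 6.1 carton mm [  -0.2 -123.9  172.2] yaw err deg -0.08 F [ 0.1 -0.4 -0.1] w 0.0004 g 0.0 j6 -2.45
[0.012, 0.092, -0.097]
```

View pics/c.png

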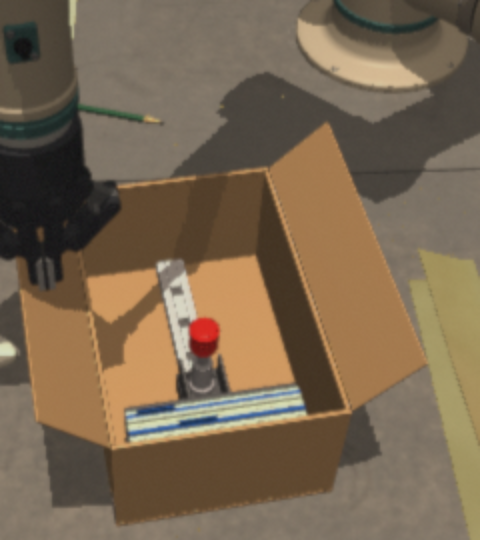

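>>> move_arm(deltas=[[[0, 0.03, -0.02, 0, 1], [0, 0.06, -0.06, 0, 1], [0, 0.1, -0.1, 0, 0], [-0.02, 0.13, -0.1, 0, -1], [-0.038, 0.157, -0.1, 0, -1], [-0.038, 0.157, -0.1, 0, -1], [-0.038, 0.157, -0.1, 0, -1], [-0.038, 0.157, -0.1, 0, -1]]])

```text
clock: 6.9
position: [0.5362, -0.2661, 0.2528]
ee_rot: [-0.0, -0.061, 0.998, -0.0]
contact_force: [-0.5, 0.6, 0.1]
width: 0.0846
gripper_force: 0.0
```

```bash
python3 -c "
from h import *
rows([[30,0,250],[30,0,150],[30,0,87]])"
```

```text
t 6.9 carton mm [ 30.    3.  252.8] yaw err deg -0.02 F [-0.5  0.6  0.1] w 0.0846 g 0.0 j6 -2.27
[0.0, -0.004, 0.003]
[-0.0, -0.004, 0.128]
[-0.0, -0.004, 0.207]
```

>>> move_arm(deltas=[[[0, -0.004, 0.04, 0, -1], [0, -0.004, 0.08, 0, -1], [0, -0.004, 0.11, 0, -1], [0, -0.004, 0.14, 0, -1], [0, -0.004, 0.16, 0, -1], [0, -0.004, 0.18, 0, -1], [0, -0.004, 0.195, 0, -1], [0, -0.004, 0.207, 0, -1], [0, -0.004, 0.207, 0, -1], [0, -0.004, 0.207, 0, -1]]])

```text
clock: 7.9
position: [0.5371, -0.269, 0.0875]
ee_rot: [0.0, -0.061, 0.998, -0.0]
contact_force: [0.2, -0.1, 0.3]
width: 0.0855
gripper_force: 0.0
```

```bash
python3 -c "
from h import *
import cv2
where()
a=manip.get_image('scene')[100:310,210:390,::-1];cv2.imwrite('pics/d.png',cv2.resize(a,(514,600)))"
```

```text
t 7.9 carton mm [30.6  0.  87.5] yaw err deg -0.01 F [ 0.2 -0.1  0.3] w 0.0855 g 0.0 j6 -2.27
```

View pics/d.png

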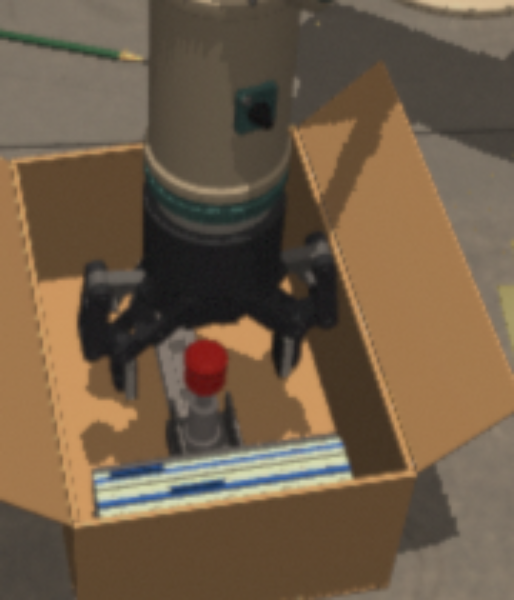

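The knob sits centred between the open fingers (knob at 206,367; fingertips at 130 and 287), so I'll close on it.

>>> move_arm(deltas=[[[0, 0, 0, 0, 0], [0, 0, 0, 0, 0.4], [0, 0, 0, 0, 1], [0, 0, 0, 0, 1], [0, 0, 0, 0, 1], [0, 0, 0, 0, 1], [0, 0, 0, 0, 1], [0, 0, 0, 0, 1]]], squeeze=45)

```text
clock: 8.75
position: [0.5371, -0.2688, 0.0877]
ee_rot: [0.0, -0.061, 0.998, -0.0]
contact_force: [-0.5, 1.1, 4.3]
width: 0.0243
gripper_force: 44.0
```

```bash
python3 -c "
from h import *
where()"
```

```text
t 8.75 carton mm [30.6  0.2 87.7] yaw err deg 0.0 F [-0.5  1.1  4.3] w 0.0243 g 44.0 j6 -2.27
```

>>> move_arm(deltas=[[[0, 0, -0.008, 0, 1], [0, 0, -0.016, 0, 1], [0, 0, -0.0225, 0, 1], [0, 0, -0.0225, 0, 1], [0, 0, -0.0225, 0, 1], [0, 0, -0.0225, 0, 1]]])

```text
clock: 9.35
position: [0.5368, -0.2686, 0.1049]
ee_rot: [-0.0, -0.061, 0.998, 0.0]
contact_force: [1.4, -1.6, -7.2]
width: 0.0244
gripper_force: 44.5
```

```bash
python3 -c "
from h import *
where()"
```

```text
t 9.35 carton mm [ 30.4   0.4 104.9] yaw err deg 0.01 F [ 1.4 -1.6 -7.2] w 0.0244 g 44.5 j6 -2.27
```

>>> move_arm(deltas=[[[0.008, 0, 0, 0, 1], [0.016, 0, 0, 0, 1], [0.024, 0, 0, 0, 1], [0.032, 0, 0, 0, 1], [0.04, 0, 0, 0, 1], [0.046, 0, 0, 0, 1], [0.05, 0, 0, 0, 1], [0.05, 0, 0, 0, 1], [0.05, 0, 0, 0, 1], [0.05, 0, 0, 0, 1]]])

```text
clock: 10.35
position: [0.4963, -0.2735, 0.1051]
ee_rot: [-0.001, -0.061, 0.998, 0.0]
contact_force: [-1.6, -2.7, -7.1]
width: 0.0242
gripper_force: 44.5
```

```bash
python3 -c "
from h import *
where()"
```

```text
t 10.35 carton mm [-10.4   0.5 105.1] yaw err deg 0.03 F [-1.6 -2.7 -7.1] w 0.0242 g 44.5 j6 -2.32
```

>>> move_arm(deltas=[[[-0.001, 0, 0, 0, 1], [-0.001, 0, 0.006, 0, 1], [-0.001, 0, 0.012, 0, 1], [-0.001, 0, 0.018, 0, 1], [-0.001, 0, 0.0225, 0, 1], [-0.001, 0, 0.0225, 0, 1], [-0.001, 0, 0.0225, 0, 1], [-0.001, 0, 0.0225, 0, 1]]])

```text
clock: 11.15
position: [0.4986, -0.2733, 0.0878]
ee_rot: [0.001, -0.061, 0.998, -0.0]
contact_force: [0.1, 0.6, 0.9]
width: 0.0246
gripper_force: 44.9
```

```bash
python3 -c "
from h import *
import cv2
where()
a=manip.get_image('scene')[100:310,170:400,::-1];cv2.imwrite('pics/e.png',cv2.resize(a,(657,600)))"
```

```text
t 11.15 carton mm [-8.1  0.4 87.8] yaw err deg -0.0 F [0.1 0.6 0.9] w 0.0246 g 44.9 j6 -2.32
```

View pics/e.png

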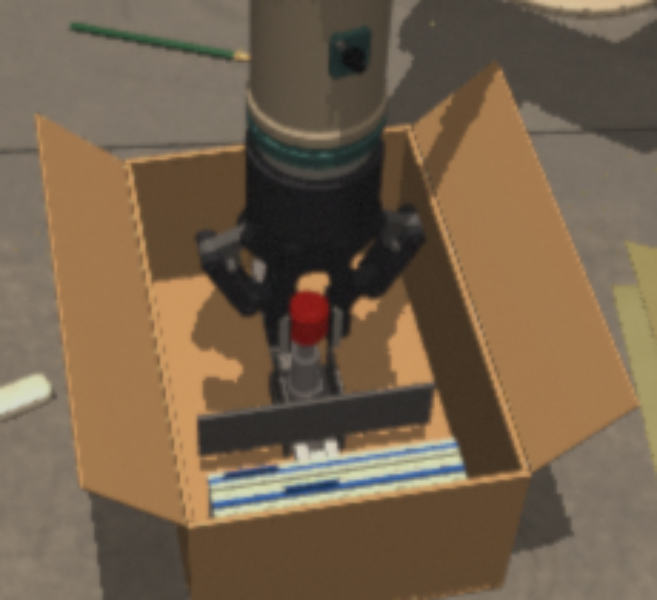

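>>> move_arm(deltas=[[[0.001, 0, 0.002, 0, 1], [0.001, 0, 0.002, 0, 1], [0.001, 0, 0.002, 0, 1], [0.001, 0, 0.002, 0, 1], [0.001, 0, 0.002, 0, 1], [0.001, 0, 0.002, 0, 1]]])

```text
clock: 11.8
position: [0.4987, -0.2735, 0.0876]
ee_rot: [0.002, -0.061, 0.998, -0.001]
contact_force: [0.5, 0.5, 8.3]
width: 0.0247
gripper_force: 45.3
```

```bash
python3 -c "
from h import *
where()"
```

```text
t 11.8 carton mm [-8.1  0.2 87.6] yaw err deg -0.02 F [0.5 0.5 8.3] w 0.0247 g 45.3 j6 -2.32
```

```bash
python3 -c "
from rig import manip
print(manip.sign_off())"
```

```text
the job is handed in; nothing more can be done
None
```

I handed the job in at about 12 s: both flaps are folded well past upright, the follower is one hole back (about 39 mm of measured travel) with the pin down against its stop, and the knob is still gripped at about 45 N. The eraser is where it was in the last picture and I saw no contact with the spool or wax, though the last picture doesn't show those two; the sign-off call returned no pass/fail result.

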